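Feed a tube rack into the reader bay with the pusher carriage

ROBOT

A 6-joint arm with a two-finger parallel gripper is mounted at the origin on a cart in front of the work surface, level with it; the furniture and walls round the work are solid. World frame = base frame: x ahead of the robot, y to its left, z up, the work surface at z = 0. Lengths are in m, angles in degrees, forces in N, time in s.
With the tool pointing down it reaches from about 0.25 to 0.725 m from the base axis. Payload 9.7 kg.
Tool frame: the origin (TCP) lies between the finger pads; the fingertips stand 19 mm ahead of it and the grasp point (between the pads) is the TCP; z points along the fingers, y is the line along which they close (so a half turn about z gives the same grasp; the last joint's range is limited). The gripper opens to 85 mm and grips with 20 to 120 N. Pads are 22 mm wide; open, the fingers measure 114 mm over their backs; the gripper's body (76 mm by 85 mm) begins 54 mm behind the grasp point. The pads swing forward as they close: fully open they stand 13 mm farther back than shut.
Start: joints at [74.026, 4.979, 10.078, 95.1, 0, 90], TCP at [0.151, 0.529, 0.25] pointing down, gripper open.
Joint ranges: [-179.16, 179.16], [-48.56, 103.87], [-65.8, 70.77], [-126.05, 130.52], [-82.76, 87.17], [-180, 180]. Speed limits (degrees/s): [127.2, 127.2, 147.25, 180, 180, 180].

INTERFACE

Orientations are given as [roll, pitch, yaw] about the fixed x, y, z axes, in that order (R = Rz(yaw) Ry(pitch) Rx(roll)).
In Python, from workcell import bot gives the robot as it stands. The module is installed in compiled form; this text tells all that it offers.
- The arm moves only by the shell command python3 -m crank 'ROWS' [OPENING] [FORCE]. ROWS is JSON, a list that holds one entry, the list of rows, each a list of 6 numbers: the shift along the world's x, y, z as a fraction of full scale, then the turn, a rotation vector about the world's x, y, z as a fraction of full scale. In form: [[[x, y, z, wx, wy, wz], ...]]. A call has 1 to 20 rows; each row shifts and turns the commanded pose from where the row before left it; what a row does not reach is not made up. Full scale, the value 1, is 20 mm for a shift and 0.12 rad for a turn. A row lasts 1/12 s, in which the tool goes at most 41.7 mm and 7.16 degrees, less where a joint would pass 70% of its speed; a pose out of reach is approached as far as the arm can. A call with a number of a shift or a turn outside -1 to 1 is refused whole. A call with a gripper value outside its range is refused whole. OPENING is the opening, from 0 (shut) to 1 (fully open), set as the call begins (- or left out, the last holds). The fingers move at their own pace and stop on an object; FORCE is the grip in N (left out, the last holds). Time passes only in rows, so rows that do not move let the fingers close. It gives the time, the measured TCP pose, the force, the opening and the grip force at its end, in the units of the state.
- bot.get_obs(): the state, without advancing time (a new reading comes with each control period).
- bot.camera(name): name is "scene" or "top" or "wrist"; returns the picture (420x560x3 uint8, red, green, blue); there is no depth.
- bot.camera_model(name): a dict with "vertical_fov" (degrees; the focal length in pixels is half the picture's height over the tangent of half this angle, whatever the lens; pixels are square), "cx", "cy" (the principal point, pixels), "R" (3x3) and "t" (3): a world point X has camera coordinates R X + t. Camera axes: x right, y down, z forward; pixel columns grow to the right and rows downward; lengths in m; the calibration is good to about 2 mm. A picture is of the moment at which its call begins: read the wrist's pose just before it. camera_model takes no time and is no camera call; for the wrist camera it gives the pose at the moment of the call.
- bot.job_done(): hands the job in; it is judged then, once.
The state is a dict: "time": time; "q": joint angles; "qd": joint speeds; "joint_efforts": joint torques, N m; "ee_pos": TCP position; "tcp_rot": TCP orientation; "wrist_force": force on the tool from outside, world axes, zero at the start; "torque": the same for the moment, N m; "opening": finger opening in m; "grasp_force": force on a finger pad.
Only numpy, scipy, OpenCV 4.12 (cv2) and the standard library are available. Lean on these libraries where they do the work, as an engineer would, in place of code of your own. Each camera call takes 0.05 s, during which the arm holds its last target. There are 200 camera calls.

TASK

Load the reader: first draw the blue pusher carriage by its orange handle fully back to its rear stop, the end away from the hood, then set the tube rack with the green side panels upright and lengthwise on the rollers, in the open part of the lane between pusher and hood, and let go of it. Then slide the carriage by its handle fully forward to the red front stop, so that the pusher, and not the fingers, rolls the rack fully into the bay under the hood. Leave the three bottles standing where they are.

Things in the scene. Friction and masses are not known exactly. Their poses are not given: they have to be found in the camera images.
- station: Fixed reader station, placed and yawed differently each time. Origin: underside of base plate on the lane's centre line; y along the lane to the bay, x away from the robot. Plate x -130..55, y -160..180, 12 mm thick. Lane: 13 grey rollers (tops z 41 mm) between guides with inner faces at x = +-31, tops z 53 mm. Rail along y at x -95, in front of the lane, grey stop at the -y end, red stop at +y.
- hood (a point): Middle over the rail of the lower rear edge of the white reader hood, a box x -125..59, y 55..175, z 190..248 mm in the station frame (axes as the station), over the bay. At the front stop the handle is just beside this edge, so there the tool must lean back, its upper end towards -y of the station, 25 to 45 degrees. Bay end wall: face at y 160; bay back wall: x 47.
- bay (a point): Where the centre of the rack's underside lies when the rack is fully in the bay: x 0, y 114, z 41 mm in the station frame (axes as the station).
- loading (a point): Middle of the open part of the lane at roller height: x 0, y -30, z 41 mm in the station frame (axes as the station). With the carriage at its rear stop, the place for the centre of the rack's underside; up to 30 mm along the lane either way counts.
- handle (a point): Middle of the grip of the carriage's orange handle (axes as the station): x -95, y -135, z 95 mm in the station frame with the carriage at its rear stop. A bar 20 mm wide along x, 16 mm thick, leaning 35 degrees from upright towards -y (away from the hood); it goes on 30 mm beyond this point, and 58 mm below it to the blue carriage block (x 36, y 56 mm, top z 48 mm).
- pusher (a point): Middle of the pusher plate's face towards the bay (axes as the station): x 0, y -115, z 72 mm in the station frame with the carriage at its rear stop. The plate is 54 mm wide, 12 mm thick and z 49..95 mm; a low arm (top z 64 mm) joins it to the block.
- carriage (a joint): Slide of the pusher carriage along +y of the station, m: 0 at the rear stop, 0.18 at the red front stop. It stays where it is left; sliding takes about 2 N.
- rack: Tube rack, white with green panels on both long sides, 92 (x) x 50 (y) x 66 (z) mm, about 0.3 kg. Origin: centre of its underside; x along its length. Grasp across the 50 mm width; solid between 3 and 60 mm height. Either end may lead.
- amber_bottle: Bystander: amber bottle with black cap, 54 mm diameter, 93 mm high; origin at centre of underside.
- tall_bottle: Bystander: clear bottle with teal cap and label, 56 mm diameter, 159 mm high; origin at centre of underside.
- clear_bottle: Bystander: small clear bottle with blue cap, 46 mm diameter, 83 mm high; it stands between robot and station; origin at centre of underside.
Not all that is in view belongs to the job. Leave any turquoise look-alike of the rack alone.

How it is judged:
By the outcome, as a careful person would: the job done as asked, in the order asked, and still so for the second after the job is handed in, with the robot touching nothing.
It also fails if it takes over 69 s, if anything falls off the work surface, if the arm or the gripper's body presses on something with over 40 N, if the wrist force passes 120 N, or if a joint passes its speed limit or range.

## Working session

There is one attempt and no reset: what is moved stays moved. The work goes in short steps, Python scripts to look and compute and a shell command to move; the robot and the scene stay as the last step left them, time stands still between calls to the robot, and variables do not carry over. Pictures are saved under pics/ and viewed, at most 10 in all, crops included, and the job is handed in when it is done.

```bash
mkdir -p pics
python3 - <<'E'
from workcell import bot
import cv2
o=bot.get_obs();print({k:o[k] for k in('time','ee_pos','tcp_rot','opening','wrist_force')})
for n in('scene','top'):
    cv2.imwrite(f'pics/{n}0.png',bot.camera(n)[:,:,::-1]); m=bot.camera_model(n); print(n,m)
E
```

```text
{'time': 0.0, 'ee_pos': array([0.15130093, 0.52856085, 0.24956708]), 'tcp_rot': array([-1.79922154e+02, -9.73615462e-05,  1.64025368e+02]), 'opening': 0.08557453607076256, 'wrist_force': array([ 0.44883909, -0.04815616,  0.19555933])}
scene {'vertical_fov': 42.085466223845735, 'cx': 286.7410776024989, 'cy': 211.8313663172412, 'R': array([[ 0.55098253, -0.83445473,  0.01017611],
       [-0.557895  , -0.37738656, -0.73914312],
       [ 0.62062181,  0.40157775, -0.67347152]]), 't': array([-0.24991918,  0.38046911,  1.21883344])}
top {'vertical_fov': 42.7226456102134, 'cx': 285.1443944165977, 'cy': 194.77226689818175, 'R': array([[-0.01687356, -0.9998138 ,  0.00936157],
       [-0.99693505,  0.01610815, -0.07655742],
       [ 0.07639237, -0.01062467, -0.99702122]]), 't': array([0.03017712, 0.50318593, 1.6475657 ])}
```

View pics/scene0.png

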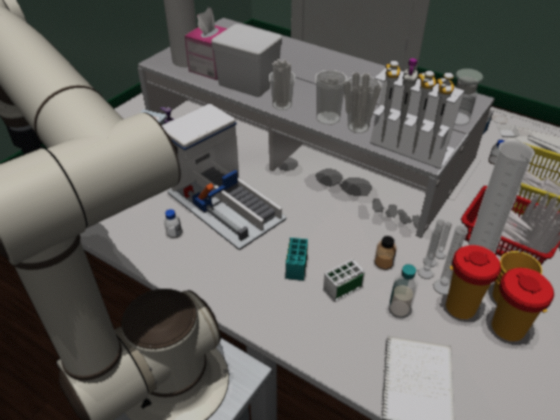

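View pics/top0.png

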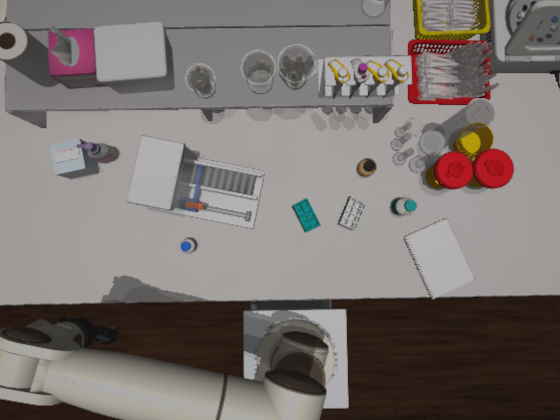

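The green-sided white rack could be confused with two things. The candidates are the white rack with green panels at top (352,213) / scene (344,278), and the turquoise look-alike at top (306,215) / scene (297,257). I choose the white one. The station's hood is at top (158,172), the orange handle at (200,207), and the rail's rear stop at (249,216). Next I'll check close crops.

Run:
```python
import cv2,numpy as np
t=cv2.imread('pics/top0.png');s=cv2.imread('pics/scene0.png')
cv2.imwrite('pics/c1.png',cv2.resize(t[128:234,122:272],None,fx=5,fy=5,interpolation=cv2.INTER_CUBIC))
a=cv2.resize(t[185:245,325:385],(400,400),interpolation=cv2.INTER_CUBIC);b=cv2.resize(s[245:305,315:375],(400,400),interpolation=cv2.INTER_CUBIC)
cv2.imwrite('pics/c2.png',np.hstack([a,b]))
```

```text
(no output)
```

View pics/c1.png

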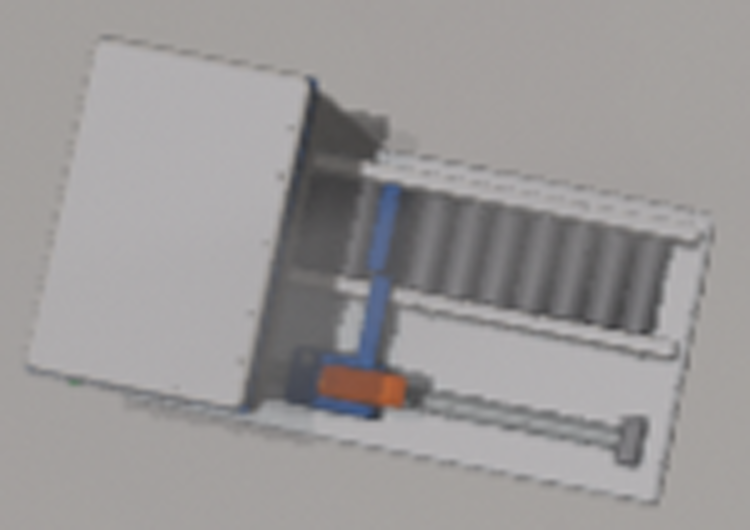

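View pics/c2.png

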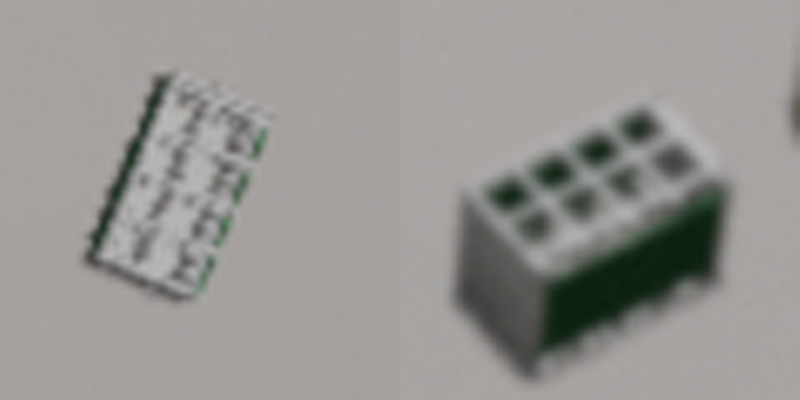

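The crop confirms the rack is white with dark green sides and standing upright. The carriage is near the front, with the orange handle at about (195,205). I'll compute poses from the corners.

```bash
cat > h.py <<'E'
import numpy as np,cv2,math
from workcell import bot
def K(m,H=420):
    f=H/2/math.tan(math.radians(m['vertical_fov'])/2); return np.array([[f,0,m['cx']],[0,f,m['cy']],[0,0,1]])
def ray(m,uv):
    R=np.array(m['R']);return -R.T@m['t'],R.T@np.linalg.solve(K(m),np.r_[uv,1])
def onz(m,uv,z):
    c,d=ray(m,uv);return (c+d*(z-c[2])/d[2])
def tri(ma,a,mb,b):
    P=lambda m:K(m)@np.c_[m['R'],m['t']]
    X=cv2.triangulatePoints(P(ma),P(mb),np.array(a,float),np.array(b,float))[:,0];return X[:3]/X[3]
def proj(m,X):
    p=K(m)@(np.array(m['R'])@X+m['t']);return p[:2]/p[2]
def fit2(S,W):
    S,W=np.array(S),np.array(W);s0,w0=S.mean(0),W.mean(0);a,b=S-s0,W-w0
    th=math.atan2((a[:,0]*b[:,1]-a[:,1]*b[:,0]).sum(),(a*b).sum());R=np.array([[math.cos(th),-math.sin(th)],[math.sin(th),math.cos(th)]])
    t=w0-R@s0;return math.degrees(th),t,W-(S@R.T+t)
E
python3 - <<'E'
from h import *
T,S=bot.camera_model('top'),bot.camera_model('scene')
c=lambda u,v:np.array([122+(u+.5)/5-.5,128+(v+.5)/5-.5])
hp=[((100,37),(59,175),.248),((313,80),(59,55),.248),((245,410),(-125,55),.248),((28,368),(-125,175),.248),((714,212),(55,-160),.012),((658,502),(-130,-160),.012)]
W=[onz(T,c(*a),z)[:2]*1000 for a,_,z in hp]
th,t,r=fit2([b for _,b,_ in hp],W);print('station',th,t,'\n',r.round(1))
k=400/60
a=[(165,72),(272,105),(195,294),(90,258)];b=[(640,98),(725,178),(545,275),(465,190)]
ta=[np.array([325+u/k-.4,185+v/k-.4]) for u,v in a]; sb=[np.array([315+u/k-.4,245+v/k-.4]) for u,v in b]
X=[]
for p,q in zip(ta,sb):
    x=tri(T,p,S,q);X.append(x*1000);print('rack corner',(x*1000).round(1),(proj(T,x)-p).round(1),(proj(S,x)-q).round(1),(onz(T,p,.066)*1000).round(1),(onz(S,q,.066)*1000).round(1))
for im,m in(('top0',T),('scene0',S)):
    h=cv2.cvtColor(cv2.imread(f'pics/{im}.png'),cv2.COLOR_BGR2HSV)
    mk=cv2.inRange(h,(3,130,60),(16,255,255)); 
    n,l,st,ce=cv2.connectedComponentsWithStats(mk)
    print(im,[(st[i][:5],ce[i].round(1)) for i in range(1,n) if st[i][4]>25 and ce[i][0]<300])
E
```

```text
station -11.776191397179494 [561.46933155 251.07409247] 
 [[-1.2 -2.2]
 [-1.9  0.8]
 [ 1.1 -0.1]
 [ 0.9 -2.1]
 [ 0.2  2.1]
 [ 0.9  1.6]]
rack corner [ 529.6 -242.6   76. ] [ 23.7 -12.1] [-28.2  -0.5] [ 495.  -171.5   66. ] [ 578. -301.   66.]
rack corner [ 512.  -288.5   73.9] [ 23.  -11.4] [-27.6  -0.1] [ 479.2 -219.6   66. ] [ 557.9 -344.9   66. ]
rack corner [ 428.5 -251.3   78. ] [ 23.2 -11.9] [-29.   -0.8] [ 394.4 -182.4   66. ] [ 475.9 -308.3   66. ]
rack corner [ 447.3 -206.5   80.2] [ 24.  -12.5] [-29.5  -1.2] [ 411.4 -135.4   66. ] [ 497.1 -265.4   66. ]
top0 [(array([188, 203,  15,   6,  71], dtype=int32), array([195.9, 205.2]))]
scene0 [(array([200, 183,  13,  15,  74], dtype=int32), array([206.6, 189.1]))]
```

Run:
```python
from h import *
T,S=bot.camera_model('top'),bot.camera_model('scene')
th=math.radians(-11.776);R=np.array([[math.cos(th),-math.sin(th)],[math.sin(th),math.cos(th)]]);t=np.array([.5615,.2511])
for n,m in(('T',T),('S',S)):
    print(n,'cam',(-np.array(m['R']).T@m['t']).round(3),'base',proj(m,np.zeros(3)),'tcp',proj(m,np.array([.151,.529,.25])),'flange',proj(m,np.array([.151,.529,.40])))
    for x,y,z in [(59,175,248),(59,55,248),(-125,55,248),(-125,175,248),(55,-160,12),(-130,-160,12)]:
        print((x,y,z),proj(m,np.r_[R@np.array([x,y])/1000+t,z/1000]).round(1))
im=[cv2.imread(f'pics/{a}0.png') for a in('top','scene')]
W=bot.camera_model('wrist');print(W)
cv2.imwrite('pics/w0.png',bot.camera('wrist')[:,:,::-1])
cv2.imwrite('pics/c3.png',cv2.resize(im[1][95:255,155:315],None,fx=3.7,fy=3.7,interpolation=cv2.INTER_CUBIC))
```

```text
T cam [0.376 0.04  1.681] base [294.97878485 358.75500159] tcp [ 94.37140373 325.55203789] flange [ 72.2327561  336.22630974]
(59, 175, 248) [140.8 134.6]
(59, 55, 248) [184.5 142.9]
(-125, 55, 248) [170.5 210. ]
(-125, 175, 248) [126.4 201.5]
(55, -160, 12) [265.1 170.1]
(-130, -160, 12) [253.7 228.3]
S cam [-0.406 -0.554  1.105] base [174.81539953 382.22350863] tcp [ 43.06861201 176.34442587] flange [ 24.12715052 125.28946042]
(59, 175, 248) [209.7 103.2]
(59, 55, 248) [236.2 119.1]
(-125, 55, 248) [184.2 145.2]
(-125, 175, 248) [158.2 127.2]
(55, -160, 12) [287.4 217. ]
(-130, -160, 12) [239.9 248.7]
{'vertical_fov': 61.5216781748653, 'cx': 285.16696763610395, 'cy': 213.03226012360454, 'R': array([[ 0.27551346,  0.96129565, -0.00173478],
       [ 0.91400903, -0.26140092,  0.31025321],
       [ 0.29779159, -0.08706454, -0.95065237]]), 't': array([-0.54917536, -0.04142054,  0.38115903])}
```

View pics/c3.png

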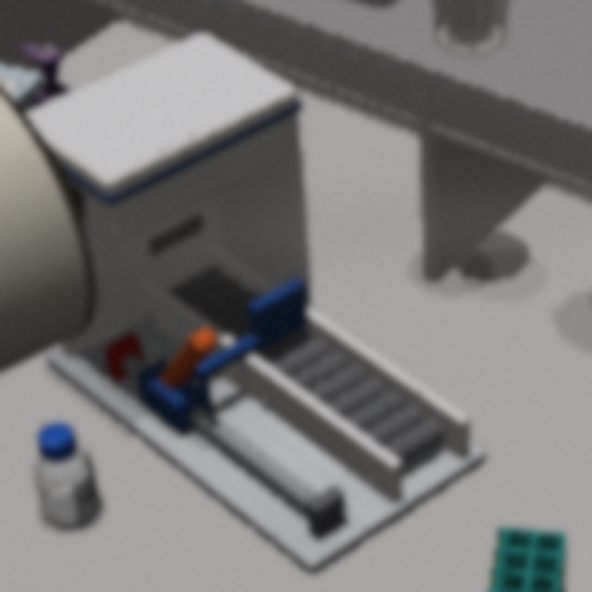

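The station agrees in both views; e.g. the hood corner is at scene (210,104). The rack mismatch was my mistake: the crop has an offset of 400 px.

Run:
```python
from h import *
T,S=bot.camera_model('top'),bot.camera_model('scene')
k=400/60
a=[(165,72),(272,105),(195,294),(90,258)];b=[(240,98),(325,178),(145,275),(65,190)]
X=[]
for u,v in zip(a,b):
    p=np.array([325+u[0]/k-.4,185+u[1]/k-.4]);q=np.array([315+v[0]/k-.4,245+v[1]/k-.4])
    x=tri(T,p,S,q);X.append(x*1000);print((x*1000).round(1),(proj(T,x)-p).round(1),(onz(T,p,.066)*1000).round(1),(onz(S,q,.066)*1000).round(1))
X=np.array(X);th,t,r=fit2([(46,25),(46,-25),(-46,-25),(-46,25)],X[:,:2]);print('rack',th,t,X[:,2].mean(),r.round(1))
# handle: top end and low end, from c1 (top) and c3 (scene)
c=lambda u,v:np.array([122+u/5-.4,128+v/5-.4]); s=lambda u,v:np.array([155+u/3.7-.4,95+v/3.7-.4])
th=math.radians(-11.776);R=np.array([[math.cos(th),-math.sin(th)],[math.sin(th),math.cos(th)]]);o=np.array([561.5,251.1])
def st(x): x=x*1000; return np.r_[R.T@(x[:2]-o),x[2]].round(1)
print('handle tip',st(tri(T,c(398,389),S,s(205,335))))
print('orange centroid',st(tri(T,(195.9,205.2),S,(206.6,189.1))))
print('grey stop top',st(tri(T,c(632,428),S,s(330,500))))
print('plate corner front',st(tri(T,c(658,502),S,s(312,570))),st(tri(T,c(714,212),S,s(485,458))))
# bottles via colour: small blue cap, etc
print('small cap',(tri(T,(187.5,245.5),S,(155+57/3.7,95+437/3.7))*1000).round(1))
print('amber cap',(tri(T,(368,166),S,(388,243))*1000).round(), 'tall', (tri(T,(408,205),S,(408,270))*1000).round())
# targets
for n,p in(('loading',(0,-30)),('bay',(0,114)),('handle rear',(-95,-135)),('handle front',(-95,45)),('hood',(-95,55))): print(n,(R@np.array(p)+o).round(1))
```

```text
[ 494.8 -171.3   62.3] [-0.2  0.1] [ 495.  -171.5   66. ] [ 491.1 -172.1   66. ]
[ 478.4 -218.6   61.1] [-0.6  0.4] [ 479.2 -219.6   66. ] [ 472.9 -218.6   66. ]
[ 395.  -183.6   63. ] [ 0.3 -0.2] [ 394.4 -182.4   66. ] [ 393.3 -185.4   66. ]
[ 412.7 -137.4   64.2] [ 0.6 -0.4] [ 411.4 -135.4   66. ] [ 412.6 -139.8   66. ]
rack -21.985239471446615 [ 445.22496045 -177.72446586] 62.64931948900421 [[-2.4  0.5]
 [-0.1 -0.4]
 [ 1.8  0.1]
 [ 0.7 -0.1]]
handle tip [-95.2  -3.1 126.5]
orange centroid [-96.2  15.7 101.3]
grey stop top [ -89.5 -134.5   39.9]
plate corner front [-130.2 -157.6   10.6] [  54.3 -156.3    4.4]
small cap [351.3 315.6  83.6]
amber cap [ 583. -230.   81.] tall [ 460. -329.  153.]
loading [555.4 221.7]
bay [584.8 362.7]
handle rear [440.9 138.3]
handle front [477.7 314.5]
hood [479.7 324.3]
```

```bash
cat >> h.py <<'E'
from scipy.spatial.transform import Rotation as Ro
TH=-11.776; O=np.array([.5615,.2511,0]); RS=Ro.from_euler('z',TH,degrees=True).as_matrix()
def W(x,y,z): return RS@np.array([x,y,z])/1000+O
def lean(a):  # tool leans back by a deg, camera to station -y
    a=math.radians(a);s,c=math.sin(a),math.cos(a)
    return RS@np.array([[0,-c,-s],[-1,0,0],[0,s,-c]]).T
def down(yaw): return Ro.from_euler('xyz',[180,0,yaw],degrees=True).as_matrix()
def plan(legs,p=None,R=None):
    o=bot.get_obs(); p=o['ee_pos'] if p is None else p; R=Ro.from_euler('xyz',o['tcp_rot'],degrees=True).as_matrix() if R is None else R
    for q,Q,n in legs:
        Q=R if Q is None else Q
        d=(q-p)/.02; w=Ro.from_matrix(Q@R.T).as_rotvec()/.12
        print('to',q.round(4),'n',n,'row',np.r_[d/n,w/n].round(3).tolist()); p,R=q,Q
E
python3 - <<'E'
from h import *
y=14
plan([(np.array([.28,.25,.28]),lean(35),20),(W(-95,y-57,177),None,10),(W(-95,y,95),None,8)])
E
```

```text
to [0.28 0.25 0.28] n 20 row [0.322, -0.697, 0.076, 0.148, -0.244, 0.662]
to [0.4597 0.2284 0.177 ] n 10 row [0.899, -0.108, -0.515, 0.0, 0.0, 0.0]
to [0.4714 0.2842 0.095 ] n 8 row [0.073, 0.349, -0.512, 0.0, 0.0, 0.0]
```

```bash
python3 -m crank '[[[0.322,-0.697,0.076,0.148,-0.244,0.662],[0.322,-0.697,0.076,0.148,-0.244,0.662],[0.322,-0.697,0.076,0.148,-0.244,0.662],[0.322,-0.697,0.076,0.148,-0.244,0.662],[0.322,-0.697,0.076,0.148,-0.244,0.662],[0.322,-0.697,0.076,0.148,-0.244,0.662],[0.322,-0.697,0.076,0.148,-0.244,0.662],[0.322,-0.697,0.076,0.148,-0.244,0.662],[0.322,-0.697,0.076,0.148,-0.244,0.662],[0.322,-0.697,0.076,0.148,-0.244,0.662],[0.322,-0.697,0.076,0.148,-0.244,0.662],[0.322,-0.697,0.076,0.148,-0.244,0.662],[0.322,-0.697,0.076,0.148,-0.244,0.662],[0.322,-0.697,0.076,0.148,-0.244,0.662],[0.322,-0.697,0.076,0.148,-0.244,0.662],[0.322,-0.697,0.076,0.148,-0.244,0.662],[0.322,-0.697,0.076,0.148,-0.244,0.662],[0.322,-0.697,0.076,0.148,-0.244,0.662],[0.322,-0.697,0.076,0.148,-0.244,0.662],[0.322,-0.697,0.076,0.148,-0.244,0.662]]]' 0.6
python3 - <<'E'
from h import *
print(bot.get_obs()['q'])
y=14
plan([(W(-95,y-57,177),lean(35),12),(W(-95,y,95),None,8)])
E
```

```text
time: 1.82
ee_pos: [0.2801, 0.2492, 0.2811]
tcp_rot: [-179.9, 35.2, -101.4]
wrist_force: [0.4, 0.5, -0.5]
opening: 0.0511
grasp_force: 0.0
[ 21.6591723  -41.65699553 -27.8267071   82.64354872  28.82106564
 -51.40333924]
to [0.4597 0.2284 0.177 ] n 12 row [0.749, -0.087, -0.434, -0.002, 0.002, -0.004]
to [0.4714 0.2842 0.095 ] n 8 row [0.073, 0.349, -0.512, 0.0, 0.0, 0.0]
```

```bash
python3 -m crank '[[[0.75,-0.09,-0.43,0,0,0],[0.75,-0.09,-0.43,0,0,0],[0.75,-0.09,-0.43,0,0,0],[0.75,-0.09,-0.43,0,0,0],[0.75,-0.09,-0.43,0,0,0],[0.75,-0.09,-0.43,0,0,0],[0.75,-0.09,-0.43,0,0,0],[0.75,-0.09,-0.43,0,0,0],[0.75,-0.09,-0.43,0,0,0],[0.75,-0.09,-0.43,0,0,0],[0.75,-0.09,-0.43,0,0,0],[0.75,-0.09,-0.43,0,0,0]]]'
python3 - <<'E'
from h import *
m=bot.camera_model('wrist');im=bot.camera('wrist')[:,:,::-1]
cv2.imwrite('pics/w1.png',im)
for P in [(-95,14,95),(-95,-3,120),(-95,14,95)]: print(proj(m,W(*P)))
h=cv2.cvtColor(im,cv2.COLOR_BGR2HSV);mk=cv2.inRange(h,(3,130,60),(16,255,255))
n,l,st,ce=cv2.connectedComponentsWithStats(mk);print([(st[i],ce[i]) for i in range(1,n) if st[i][4]>50])
E
```

```text
time: 2.82
ee_pos: [0.4607, 0.2282, 0.1767]
tcp_rot: [179.9, 35.1, -101.7]
wrist_force: [-0.3, 0.6, 0.6]
opening: 0.0511
grasp_force: 0.0
[287.68245416 221.3448489 ]
[288.08392307 238.97318565]
[287.68245416 221.3448489 ]
[(array([ 271,  195,   32,   57, 1577], dtype=int32), array([286.20862397, 224.90298034]))]
```

View pics/w1.png

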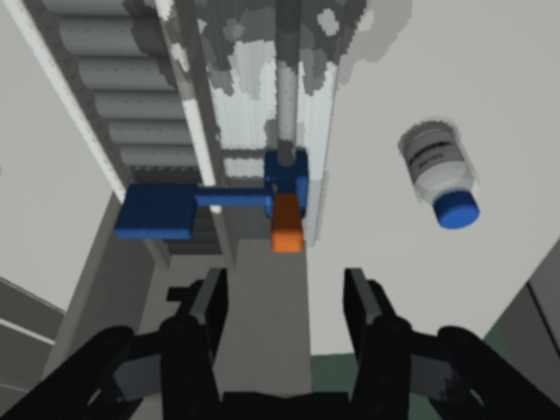

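The wrist view shows the orange handle at (286,225), centred between the fingers and within a few pixels of the prediction. The small bottle at (440,175) is clear to the side. Descending and gripping.

```bash
python3 -m crank '[[[0.07,0.35,-0.51,0,0,0],[0.07,0.35,-0.51,0,0,0],[0.07,0.35,-0.51,0,0,0],[0.07,0.35,-0.51,0,0,0],[0.07,0.35,-0.51,0,0,0],[0.07,0.35,-0.51,0,0,0],[0.07,0.35,-0.51,0,0,0],[0.07,0.35,-0.51,0,0,0]]]'; python3 -m crank '[[[0,0,0,0,0,0],[0,0,0,0,0,0],[0,0,0,0,0,0],[0,0,0,0,0,0],[0,0,0,0,0,0],[0,0,0,0,0,0]]]' 0 40
python3 - <<'E'
from h import *
o=bot.get_obs();p=o['ee_pos'];print('st',RS.T@(p-O)*1000)
plan([(p+RS@[0,-.15,0],None,12)])
E
```

```text
time: 3.53
ee_pos: [0.471, 0.2847, 0.0954]
tcp_rot: [179.9, 35.1, -101.7]
wrist_force: [0.3, -0.1, 0.1]
opening: 0.0513
grasp_force: 0.0
time: 4.03
ee_pos: [0.4714, 0.2841, 0.0963]
tcp_rot: [180.0, 35.1, -101.7]
wrist_force: [-2.6, -1.7, 0.4]
opening: 0.0191
grasp_force: 42.0
st [-94.93281256  13.90809691  96.31043849]
to [0.4408 0.1372 0.0963] n 12 row [-0.128, -0.612, 0.0, 0.0, 0.0, 0.0]
```

```bash
python3 -m crank '[[[-0.06,-0.3,0,0,0,0],[-0.13,-0.61,0,0,0,0],[-0.13,-0.61,0,0,0,0],[-0.13,-0.61,0,0,0,0],[-0.13,-0.61,0,0,0,0],[-0.13,-0.61,0,0,0,0],[-0.13,-0.61,0,0,0,0],[-0.13,-0.61,0,0,0,0],[-0.13,-0.61,0,0,0,0],[-0.13,-0.61,0,0,0,0],[-0.13,-0.61,0,0,0,0],[-0.06,-0.3,0,0,0,0],[-0.03,-0.15,0,0,0,0],[-0.03,-0.15,0,0,0,0],[0,0,0,0,0,0]]]'
python3 -m crank '[[[-0.02,-0.1,0,0,0,0],[-0.02,-0.1,0,0,0,0],[0,0,0,0,0,0]]]'
python3 - <<'E'
from h import *
print('st',RS.T@(bot.get_obs()['ee_pos']-O)*1000)
E
```

```text
time: 5.28
ee_pos: [0.4414, 0.1442, 0.0962]
tcp_rot: [179.9, 35.1, -101.8]
wrist_force: [-7.4, -1.2, 4.6]
opening: 0.0197
grasp_force: 42.6
time: 5.53
ee_pos: [0.4407, 0.1405, 0.0963]
tcp_rot: [179.9, 35.1, -101.7]
wrist_force: [-6.5, -0.5, 4.7]
opening: 0.0194
grasp_force: 42.6
st [ -95.72496142 -132.95064413   96.26421362]
```

Now at −133; continuing gently to contact with the stop.

```bash
python3 -m crank '[[[-0.02,-0.1,0,0,0,0],[-0.02,-0.1,0,0,0,0],[-0.02,-0.1,0,0,0,0],[0,0,0,0,0,0]]]'
python3 -m crank '[[[-0.02,-0.1,0,0,0,0],[-0.02,-0.1,0,0,0,0],[0,0,0,0,0,0]]]'
python3 - <<'E'
from h import *
print('st',RS.T@(bot.get_obs()['ee_pos']-O)*1000)
E
```

```text
time: 5.87
ee_pos: [0.44, 0.1377, 0.0963]
tcp_rot: [180.0, 35.6, -101.4]
wrist_force: [12.7, 39.2, -14.5]
opening: 0.0194
grasp_force: 43.1
time: 6.12
ee_pos: [0.4392, 0.1339, 0.0964]
tcp_rot: [180.0, 35.6, -101.4]
wrist_force: [12.3, 40.8, -14.0]
opening: 0.0193
grasp_force: 41.3
st [ -95.79684396 -139.65354471   96.41260831]
```

Run:
```python
from h import *
p=bot.get_obs()['ee_pos']
plan([(p+RS@[0,-.046,.066],None,5),(np.array([.445,-.178,.2]),down(158),18)])
```

```text
to [0.4298 0.0889 0.1624] n 5 row [-0.094, -0.45, 0.66, 0.0, 0.0, 0.0]
to [ 0.445 -0.178  0.2  ] n 18 row [0.042, -0.741, 0.104, -0.155, 0.288, -0.784]
```

```bash
python3 -m crank '[[[0.02,0.1,0,0,0,0],[0,0,0,0,0,0],[0,0,0,0,0,0],[0,0,0,0,0,0]]]' 0.8
python3 -m crank '[[[-0.09,-0.45,0.66,0,0,0],[-0.09,-0.45,0.66,0,0,0],[-0.09,-0.45,0.66,0,0,0],[-0.09,-0.45,0.66,0,0,0],[-0.09,-0.45,0.66,0,0,0]]]'
python3 -m crank '[[[0.04,-0.74,0.1,-0.155,0.288,-0.784],[0.04,-0.74,0.1,-0.155,0.288,-0.784],[0.04,-0.74,0.1,-0.155,0.288,-0.784],[0.04,-0.74,0.1,-0.155,0.288,-0.784],[0.04,-0.74,0.1,-0.155,0.288,-0.784],[0.04,-0.74,0.1,-0.155,0.288,-0.784],[0.04,-0.74,0.1,-0.155,0.288,-0.784],[0.04,-0.74,0.1,-0.155,0.288,-0.784],[0.04,-0.74,0.1,-0.155,0.288,-0.784],[0.04,-0.74,0.1,-0.155,0.288,-0.784],[0.04,-0.74,0.1,-0.155,0.288,-0.784],[0.04,-0.74,0.1,-0.155,0.288,-0.784],[0.04,-0.74,0.1,-0.155,0.288,-0.784],[0.04,-0.74,0.1,-0.155,0.288,-0.784],[0.04,-0.74,0.1,-0.155,0.288,-0.784],[0.04,-0.74,0.1,-0.155,0.288,-0.784],[0.04,-0.74,0.1,-0.155,0.288,-0.784],[0.04,-0.74,0.1,-0.155,0.288,-0.784]]]'
python3 - <<'E'
from h import *
m=bot.camera_model('wrist');im=bot.camera('wrist')[:,:,::-1];cv2.imwrite('pics/w2.png',im)
print(bot.get_obs()['q'])
c,s=math.cos(math.radians(-22)),math.sin(math.radians(-22))
for a,b in((46,25),(46,-25),(-46,-25),(-46,25)): print(proj(m,np.array([.4452+(c*a-s*b)/1e3,-.1777+(s*a+c*b)/1e3,.066])).round(1))
plan([(np.array([.445,-.178,.2]),down(158),1)])
E
```

```text
time: 6.45
ee_pos: [0.4396, 0.1322, 0.0961]
tcp_rot: [180.0, 35.1, -101.7]
wrist_force: [0.0, 0.9, 0.5]
opening: 0.0668
grasp_force: 0.0
time: 6.87
ee_pos: [0.4303, 0.0866, 0.1627]
tcp_rot: [180.0, 35.1, -101.7]
wrist_force: [0.5, 0.8, -0.7]
opening: 0.0683
grasp_force: 0.0
time: 8.37
ee_pos: [0.4447, -0.1801, 0.1984]
tcp_rot: [-179.8, -0.5, 157.4]
wrist_force: [-0.5, 1.0, 0.1]
opening: 0.0682
grasp_force: 0.0
[-21.99318467  -4.62171727  -5.33928764  89.91360386  -0.37931515
   1.01588025]
[320.9 262.3]
[258.5 262.8]
[254.3 147. ]
[323.4 146.3]
to [ 0.445 -0.178  0.2  ] n 1 row [-0.01, 0.185, 0.097, 0.018, -0.106, 0.146]
```

View pics/w2.png

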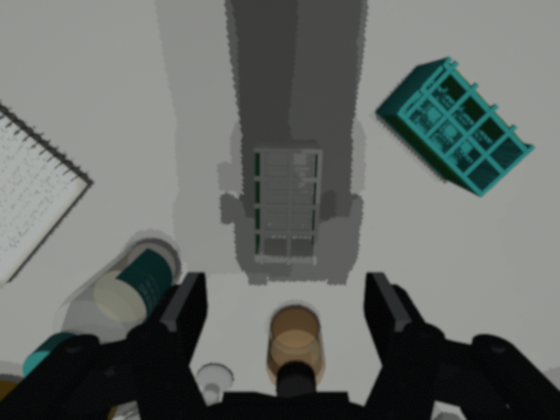

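The rack is seen at (258–321, 147–263), matching the prediction to a pixel or two. The turquoise look-alike is off at (455,125), clear of the fingers. Descending.

```bash
python3 -m crank '[[[0,0.11,-0.78,0.01,-0.05,0.07],[0,0,-0.78,0.01,-0.05,0.07],[0,0,-0.78,0,0,0],[0,0,-0.78,0,0,0],[0,0,-0.78,0,0,0],[0,0,-0.78,0,0,0],[0,0,-0.78,0,0,0],[0,0,-0.78,0,0,0],[0,0,-0.78,0,0,0],[0,0,-0.78,0,0,0]]]'
python3 -m crank '[[[0,0,0,0,0,0],[0,0,0,0,0,0],[0,0,0,0,0,0],[0,0,0,0,0,0],[0,0,0,0,0,0],[0,0,0,0,0,0]]]' 0 40
```

```text
time: 9.25
ee_pos: [0.4446, -0.1768, 0.0413]
tcp_rot: [179.7, 0.1, 158.7]
wrist_force: [-0.4, 0.2, 0.7]
opening: 0.0686
grasp_force: 0.0
time: 9.75
ee_pos: [0.445, -0.1769, 0.0424]
tcp_rot: [179.7, 0.1, 158.7]
wrist_force: [-0.8, -0.4, -2.6]
opening: 0.0491
grasp_force: 42.5
```

```bash
python3 -m crank '[[[0,0,0.8,0,0,0],[0,0,0.8,0,0,0],[0,0,0.8,0,0,0],[0,0,0.8,0,0,0],[0,0,0.8,0,0,0],[0,0,0.8,0,0,0],[0,0,0.8,0,0,0],[0,0,0.8,0,0,0],[0,0,0.8,0,0,0],[0,0,0.8,0,0,0]]]'
python3 - <<'E'
from h import *
t=W(0,-30,200);plan([(t,down(TH-90),20)])
E
```

```text
time: 10.58
ee_pos: [0.4447, -0.1768, 0.203]
tcp_rot: [179.8, 0.1, 158.7]
wrist_force: [0.4, -0.0, -2.3]
opening: 0.0492
grasp_force: 42.4
to [0.5554 0.2217 0.2   ] n 20 row [0.277, 0.996, -0.007, -0.002, -0.0, 0.724]
```

```bash
python3 -m crank '[[[0.14,0.5,0,0,0,0.4],[0.277,0.98,0,0,0,0.724],[0.277,0.98,0,0,0,0.724],[0.277,0.98,0,0,0,0.724],[0.277,0.98,0,0,0,0.724],[0.277,0.98,0,0,0,0.724],[0.277,0.98,0,0,0,0.724],[0.277,0.98,0,0,0,0.724],[0.277,0.98,0,0,0,0.724],[0.277,0.98,0,0,0,0.724],[0.277,0.98,0,0,0,0.724],[0.277,0.98,0,0,0,0.724],[0.277,0.98,0,0,0,0.724],[0.277,0.98,0,0,0,0.724],[0.277,0.98,0,0,0,0.724],[0.277,0.98,0,0,0,0.724],[0.277,0.98,0,0,0,0.724],[0.277,0.98,0,0,0,0.724],[0.277,0.98,0,0,0,0.724],[0.14,0.5,0,0,0,0.4]]]'
python3 - <<'E'
from h import *
m=bot.camera_model('wrist');im=bot.camera('wrist')[:,:,::-1];cv2.imwrite('pics/w3.png',im)
for x,y,z in((-31,-90,53),(31,-90,53),(-31,0,53),(31,0,53)): print(proj(m,W(x,y,z)).round(1))
plan([(W(0,-30,110),down(TH-90),8)])
E
```

```text
time: 12.25
ee_pos: [0.5504, 0.198, 0.2018]
tcp_rot: [179.8, 0.1, -105.9]
wrist_force: [0.3, 0.5, -3.3]
opening: 0.05
grasp_force: 42.6
[322.2 154.7]
[242.4 160.5]
[326.3 260.2]
[253.9 265.1]
to [0.5554 0.2217 0.11  ] n 8 row [0.03, 0.143, -0.572, -0.003, -0.004, 0.072]
```

View pics/w3.png

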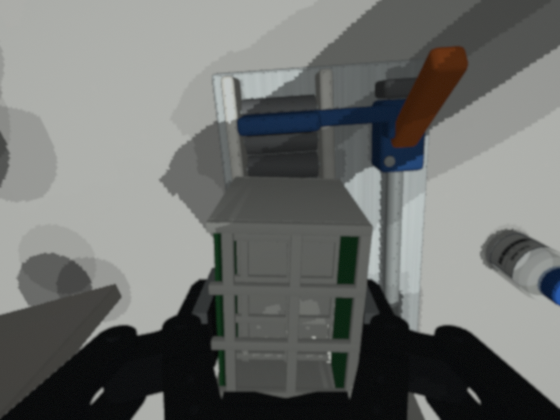

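```bash
python3 -m crank '[[[0.03,0.15,-0.4,0,0,0.07],[0.03,0.15,-0.4,0,0,0.07],[0.03,0.15,-0.4,0,0,0.07],[0.03,0.15,-0.4,0,0,0.07],[0.03,0.14,-0.4,0,0,0.07],[0.03,0.14,-0.4,0,0,0.08],[0.03,0.14,-0.4,0,0,0.07],[0.03,0.14,-0.4,0,0,0.07],[0,0,0,0,0,0]]]'
python3 - <<'E'
from h import *
m=bot.camera_model('wrist');im=bot.camera('wrist')[:,:,::-1];cv2.imwrite('pics/w4.png',im)
for x,y,z in((-31,-90,53),(31,-90,53),(-31,-130,53),(31,-130,53)): print((x,y),proj(m,W(x,y,z)).round(1))
plan([(W(0,-30,110),down(TH-90),1)])
cv2.imwrite('pics/w4c.png',cv2.resize(im[0:220,180:460],None,fx=2.7,fy=2.7,interpolation=cv2.INTER_CUBIC))
E
```

```text
time: 13.05
ee_pos: [0.5543, 0.2194, 0.1357]
tcp_rot: [179.6, -0.0, -102.3]
wrist_force: [0.6, -0.4, -3.6]
opening: 0.0497
grasp_force: 42.6
(-31, -90) [337.4 138.2]
(31, -90) [230.2 139.2]
(-31, -130) [340.2  63.3]
(31, -130) [226.   64.4]
to [0.5554 0.2217 0.11  ] n 1 row [0.048, 0.126, -1.334, -0.01, -0.047, 0.075]
```

View pics/w4c.png

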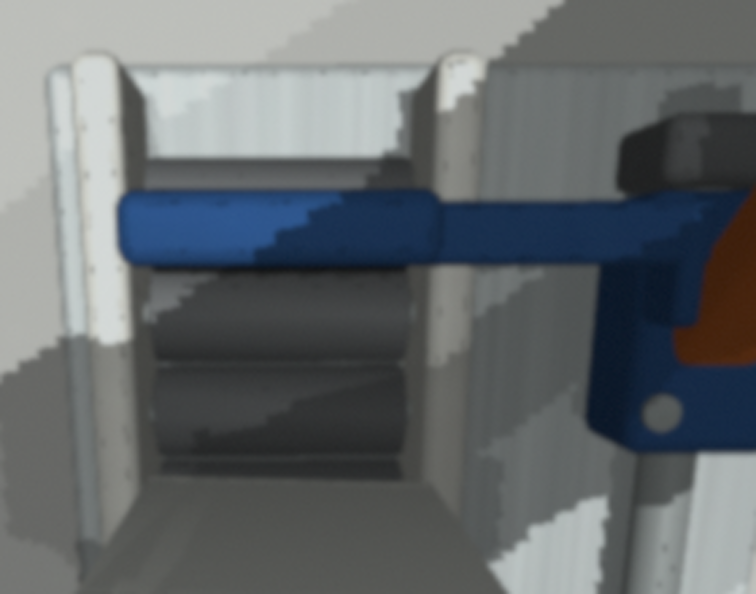

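The crop shows the guide inner edges within about 1 px of the prediction, so the lane is aligned under the rack and the pusher is at the rear. Lowering.

```bash
python3 -m crank '[[[0.05,0.12,0,-0.01,-0.04,0.07],[0,0,-0.4,0,0,0],[0,0,-0.4,0,0,0],[0,0,-0.4,0,0,0],[0,0,-0.4,0,0,0],[0,0,-0.4,0,0,0],[0,0,-0.2,0,0,0],[0,0,-0.1,0,0,0],[0,0,-0.1,0,0,0],[0,0,-0.1,0,0,0],[0,0,0,0,0,0]]]'
```

```text
time: 14.02
ee_pos: [0.5559, 0.2216, 0.0878]
tcp_rot: [-180.0, 0.0, -101.8]
wrist_force: [0.6, 0.3, -3.4]
opening: 0.0498
grasp_force: 42.6
```

```bash
python3 -m crank '[[[0,0,-0.1,0,0,0],[0,0,-0.08,0,0,0],[0,0,-0.05,0,0,0],[0,0,0,0,0,0]]]'
```

```text
time: 14.35
ee_pos: [0.5558, 0.2215, 0.0831]
tcp_rot: [-180.0, 0.0, -101.8]
wrist_force: [0.4, -0.1, -3.4]
opening: 0.0498
grasp_force: 42.6
```

```bash
python3 -m crank '[[[0,0,-0.05,0,0,0],[0,0,-0.05,0,0,0],[0,0,0,0,0,0]]]'
```

```text
time: 14.6
ee_pos: [0.556, 0.2218, 0.082]
tcp_rot: [-179.9, 0.1, -101.8]
wrist_force: [-1.2, 1.1, 2.0]
opening: 0.0497
grasp_force: 42.9
```

Contact made: the vertical force changed from −3.4 to +2 N. Opening and lifting straight up.

```bash
python3 -m crank '[[[0,0,0,0,0,0],[0,0,0,0,0,0],[0,0,0,0,0,0],[0,0,0,0,0,0],[0,0,0,0,0,0]]]' 0.8
python3 -m crank '[[[0,0,0.5,0,0,0],[0,0,0.8,0,0,0],[0,0,0.8,0,0,0],[0,0,0.8,0,0,0],[0,0,0.8,0,0,0],[0,0,0.8,0,0,0],[0,0,0.8,0,0,0],[0,0,0.8,0,0,0]]]'
python3 - <<'E'
from h import *
plan([(W(-95,-139-46,97+66),lean(35),14),(W(-95,-137,97),None,5)])
cv2.imwrite('pics/t5.png',cv2.resize(bot.camera('top')[128:234,122:272,::-1],None,fx=5,fy=5,interpolation=cv2.INTER_CUBIC))
m=bot.camera_model('wrist');im=bot.camera('wrist')[:,:,::-1];cv2.imwrite('pics/w5.png',im)
E
```

```text
time: 15.02
ee_pos: [0.5559, 0.2216, 0.0812]
tcp_rot: [-180.0, 0.0, -101.8]
wrist_force: [0.3, 0.1, 0.0]
opening: 0.0682
grasp_force: 0.0
time: 15.68
ee_pos: [0.5558, 0.2215, 0.205]
tcp_rot: [-179.9, 0.1, -101.8]
wrist_force: [0.7, 0.1, 0.0]
opening: 0.0685
grasp_force: 0.0
to [0.4307 0.0894 0.163 ] n 14 row [-0.447, -0.472, -0.15, 0.355, -0.073, 0.001]
to [0.4405 0.1364 0.097 ] n 5 row [0.098, 0.47, -0.66, 0.0, 0.0, 0.0]
```

View pics/w5.png

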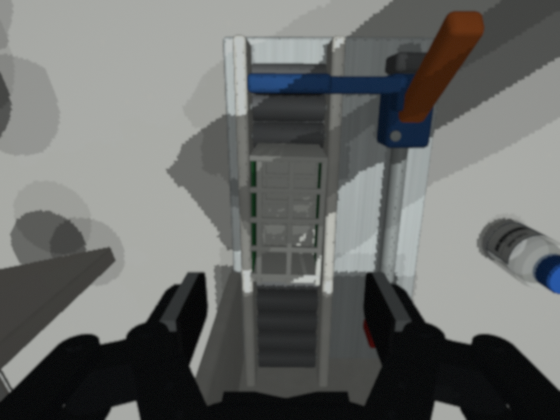

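The rack stands upright on the rollers between the guides, at (288,215), with fingers clear. The carriage is at the rear, around (405,110). Going to the handle.

```bash
python3 -m crank '[[[-0.447,-0.472,0,0.355,-0.073,0],[-0.447,-0.472,0,0.355,-0.073,0],[-0.447,-0.472,0,0.355,-0.073,0],[-0.447,-0.472,0,0.355,-0.073,0],[-0.447,-0.472,0,0.355,-0.073,0],[-0.447,-0.472,0,0.355,-0.073,0],[-0.447,-0.472,0,0.355,-0.073,0],[-0.447,-0.472,0,0.355,-0.073,0],[-0.447,-0.472,0,0.355,-0.073,0],[-0.447,-0.472,0,0.355,-0.073,0],[-0.447,-0.472,0,0.355,-0.073,0],[-0.447,-0.472,0,0.355,-0.073,0],[-0.447,-0.472,0,0.355,-0.073,0],[-0.447,-0.472,0,0.355,-0.073,0],[0,0,-0.6,0,0,0],[0,0,-0.6,0,0,0],[0,0,-0.6,0,0,0],[0,0,-0.3,0,0,0]]]' 0.6
python3 - <<'E'
from h import *
plan([(W(-95,-136,97),lean(35),6)])
m=bot.camera_model('wrist');im=bot.camera('wrist')[:,:,::-1]
h=cv2.cvtColor(im,cv2.COLOR_BGR2HSV);mk=cv2.inRange(h,(3,130,60),(16,255,255))
n,l,st,ce=cv2.connectedComponentsWithStats(mk);print([(st[i],ce[i]) for i in range(1,n) if st[i][4]>50], proj(m,W(-95,-135,95)),proj(m,W(-95,-152,120)))
E
```

```text
time: 17.28
ee_pos: [0.4302, 0.0899, 0.1589]
tcp_rot: [179.7, 34.9, -101.9]
wrist_force: [-0.1, 0.6, 0.9]
opening: 0.0513
grasp_force: 0.0
to [0.4407 0.1374 0.097 ] n 6 row [0.088, 0.396, -0.516, 0.002, -0.006, 0.0]
[(array([ 269,  209,   33,   66, 1758], dtype=int32), array([284.90557452, 244.39817975]))] [285.15847519 238.04674271] [285.28771167 259.52277138]
```

```bash
python3 -m crank '[[[0.09,0.4,-0.52,0,0,0],[0.09,0.4,-0.52,0,0,0],[0.09,0.4,-0.52,0,0,0],[0.09,0.4,-0.52,0,0,0],[0.09,0.4,-0.52,0,0,0],[0.09,0.4,-0.52,0,0,0],[0,0,0,0,0,0]]]'
python3 -m crank '[[[0,0,0,0,0,0],[0,0,0,0,0,0],[0,0,0,0,0,0],[0,0,0,0,0,0],[0,0,0,0,0,0]]]' 0 50
python3 - <<'E'
from h import *
print('st',RS.T@(bot.get_obs()['ee_pos']-O)*1000)
plan([(W(-95,45,96.5),None,36)])
E
```

```text
time: 17.92
ee_pos: [0.4406, 0.1388, 0.097]
tcp_rot: [179.7, 34.9, -101.9]
wrist_force: [-0.4, 0.3, 0.2]
opening: 0.0511
grasp_force: 0.0
time: 18.33
ee_pos: [0.4402, 0.138, 0.0997]
tcp_rot: [179.7, 35.0, -102.0]
wrist_force: [-12.4, 4.9, 6.6]
opening: 0.0192
grasp_force: 50.0
st [ -95.64709197 -135.45605116   99.73771998]
to [0.4777 0.3145 0.0965] n 36 row [0.052, 0.245, -0.004, 0.0, 0.0, 0.0]
```

```bash
python3 -m crank '[[[0.03,0.12,0,0,0,0],[0.05,0.245,0,0,0,0],[0.05,0.245,0,0,0,0],[0.05,0.245,0,0,0,0],[0.05,0.245,0,0,0,0],[0.05,0.245,0,0,0,0],[0.05,0.245,0,0,0,0],[0.05,0.245,0,0,0,0],[0.05,0.245,0,0,0,0],[0.05,0.245,0,0,0,0],[0.05,0.245,0,0,0,0],[0.05,0.245,0,0,0,0],[0.05,0.245,0,0,0,0],[0.05,0.245,0,0,0,0],[0.05,0.245,0,0,0,0],[0.05,0.245,0,0,0,0],[0.05,0.245,0,0,0,0],[0.05,0.245,0,0,0,0]]]'
python3 - <<'E'
from h import *
print('st',RS.T@(bot.get_obs()['ee_pos']-O)*1000)
plan([(W(-95,45,98),None,18)])
E
```

```text
time: 19.83
ee_pos: [0.4585, 0.2233, 0.0998]
tcp_rot: [179.8, 35.0, -101.9]
wrist_force: [-9.8, -0.9, 5.3]
opening: 0.0195
grasp_force: 50.2
st [-95.20251268 -48.21403268  99.75961302]
to [0.4777 0.3145 0.098 ] n 18 row [0.053, 0.253, -0.005, 0.0, 0.0, 0.0]
```

```bash
python3 -m crank '[[[0.052,0.25,0,0,0,0],[0.052,0.25,0,0,0,0],[0.052,0.25,0,0,0,0],[0.052,0.25,0,0,0,0],[0.052,0.25,0,0,0,0],[0.052,0.25,0,0,0,0],[0.052,0.25,0,0,0,0],[0.052,0.25,0,0,0,0],[0.052,0.25,0,0,0,0],[0.052,0.25,0,0,0,0],[0.052,0.25,0,0,0,0],[0.052,0.25,0,0,0,0],[0.052,0.25,0,0,0,0],[0.052,0.25,0,0,0,0],[0.052,0.25,0,0,0,0],[0.03,0.15,0,0,0,0],[0.03,0.15,0,0,0,0],[0,0,0,0,0,0]]]'
python3 - <<'E'
from h import *
print('st',RS.T@(bot.get_obs()['ee_pos']-O)*1000)
E
```

```text
time: 21.33
ee_pos: [0.4758, 0.3045, 0.0998]
tcp_rot: [179.8, 35.0, -101.9]
wrist_force: [-4.7, 2.6, 1.8]
opening: 0.0194
grasp_force: 49.5
st [-94.81475904  34.75200325  99.76338969]
```

```bash
python3 -m crank '[[[0.025,0.12,0,0,0,0],[0.025,0.12,0,0,0,0],[0.025,0.12,0,0,0,0],[0,0,0,0,0,0]]]'
python3 -m crank '[[[0.025,0.1,0,0,0,0],[0.025,0.1,0,0,0,0],[0,0,0,0,0,0]]]'
python3 - <<'E'
from h import *
print('st',RS.T@(bot.get_obs()['ee_pos']-O)*1000)
E
```

```text
time: 21.67
ee_pos: [0.4773, 0.3115, 0.0998]
tcp_rot: [179.8, 35.0, -101.9]
wrist_force: [-4.1, 2.6, 1.2]
opening: 0.0191
grasp_force: 49.5
time: 21.92
ee_pos: [0.4778, 0.3138, 0.0998]
tcp_rot: [179.8, 34.8, -102.1]
wrist_force: [-15.8, -20.6, 14.2]
opening: 0.0196
grasp_force: 52.6
st [-94.68588898  44.26099168  99.78669862]
```

```bash
python3 -m crank '[[[0.02,0.1,0,0,0,0],[0.01,0.05,0,0,0,0],[0,0,0,0,0,0]]]'
python3 - <<'E'
from h import *
print('st',RS.T@(bot.get_obs()['ee_pos']-O)*1000)
E
```

```text
time: 22.17
ee_pos: [0.478, 0.3142, 0.0997]
tcp_rot: [179.7, 34.6, -102.3]
wrist_force: [-30.2, -50.5, 30.6]
opening: 0.0193
grasp_force: 56.9
st [-94.66183187  44.74229289  99.69708442]
```

Firmly at the front stop. Relaxing, releasing and retreating along the tool axis.

```bash
python3 -m crank '[[[-0.02,-0.1,0,0,0,0],[0,-0.03,0,0,0,0]]]'
python3 -m crank '[[[0,0,0,0,0,0],[0,0,0,0,0,0],[0,0,0,0,0,0],[0,0,0,0,0,0]]]' 0.6
python3 -m crank '[[[-0.09,-0.42,0.62,0,0,0],[-0.09,-0.42,0.62,0,0,0],[-0.09,-0.42,0.62,0,0,0],[-0.09,-0.42,0.62,0,0,0],[-0.09,-0.42,0.62,0,0,0],[-0.09,-0.42,0.62,0,0,0],[-0.2,-0.6,0.3,0,0,0],[-0.2,-0.6,0.3,0,0,0],[-0.2,-0.6,0.3,0,0,0],[-0.2,-0.6,0.3,0,0,0]]]'
python3 - <<'E'
from h import *
w=bot.camera('wrist')[:,:,::-1];s=bot.camera('scene')[:,:,::-1]
cv2.imwrite('pics/f.png',np.hstack([cv2.resize(w,(400,300)),cv2.resize(s[95:215,150:310],(400,300),interpolation=cv2.INTER_CUBIC)]))
E
```

```text
time: 22.33
ee_pos: [0.4779, 0.3139, 0.0997]
tcp_rot: [179.8, 34.8, -102.1]
wrist_force: [-14.6, -13.6, 10.3]
opening: 0.0195
grasp_force: 51.8
time: 22.67
ee_pos: [0.479, 0.3157, 0.0992]
tcp_rot: [179.9, 34.9, -101.9]
wrist_force: [0.2, -0.1, 0.6]
opening: 0.0511
grasp_force: 0.0
time: 23.5
ee_pos: [0.4517, 0.2169, 0.1977]
tcp_rot: [179.9, 34.9, -101.9]
wrist_force: [-0.2, -0.4, 0.4]
opening: 0.051
grasp_force: 0.0
```

View pics/f.png

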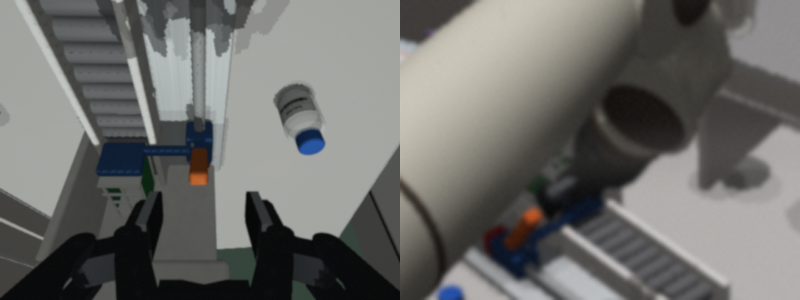

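Run:
```python
from h import *
m=bot.camera_model('wrist');im=bot.camera('wrist')[:,:,::-1]
h=cv2.cvtColor(im,cv2.COLOR_BGR2HSV);mk=cv2.inRange(h,(3,130,60),(16,255,255))
n,l,st,ce=cv2.connectedComponentsWithStats(mk);print([(st[i],ce[i]) for i in range(1,n) if st[i][4]>50], proj(m,W(-95,45,95)),proj(m,W(-95,28,120)))
print(bot.job_done())
```

```text
[(array([ 266,  208,   28,   50, 1110], dtype=int32), array([279.13963964, 234.55945946]))] [280.44315636 231.53705793] [279.84341862 246.91996569]
the job is handed in; nothing more can be done
None
```

I handed the job in at about 23.6 s: the carriage was drawn to its rear stop, the green-sided rack set on the rollers and let go, and the pusher then rolled it under the hood to the red front stop. The last wrist image showed the rack upright ahead of the pusher, but I did not measure its final position in the bay. The gripper never went near the three bottles, though I did not recheck the amber and tall ones at the end. I viewed 11 pictures, one over the limit of 10.

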